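# Close the battery bay of the bench control box

## Robot

A 6-joint arm with a two-finger parallel gripper is mounted at the origin on the work surface. World frame = base frame: x ahead of the robot, y to its left, z up, the work surface at z = 0. Lengths are in mm, angles in degrees, forces in N, time in s.
With the tool pointing down it reaches from about 350 to 850 mm from the base axis. Payload 8.1 kg.
Tool frame: the origin (TCP) lies midway between the tips of the shut fingers; the grasp point (between the pads) lies 19 mm behind it; y points along the fingers, x is the direction in which the jaws open and shut, and the axes are right-handed (so a half turn about y gives the same grasp; the last joint's range is limited). The gripper opens to 85 mm and grips with 20 to 120 N. Pads are 22 mm wide; open, the fingers measure 114 mm over their backs; the gripper's body (76 mm by 85 mm) begins 54 mm behind the grasp point. The pads swing forward as they close: fully open they stand 13 mm farther back than shut.
Start: joints at [68.044, 7.471, 85.268, -0, 87.261, -4.893], TCP at [176.029, 573.602, 192.292] pointing down, gripper open.
Joint ranges: [-169.43, 169.43], [-51.17, 129.36], [1.28, 143.12], [-76.62, 256.62], [0, 156.53], [-152.29, 152.29]. Speed limits (degrees/s): [136.94, 136.94, 159.86, 180, 180, 180].

## Interface

Orientations are given as [roll, pitch, yaw] about the fixed x, y, z axes, in that order (R = Rz(yaw) Ry(pitch) Rx(roll)).
In Python, from bench import r gives the robot as it stands.
- The arm moves only by the tool move_arm, never from a script. Its arguments are lists of equal length, an entry for each row: "linear": the shift along the tool's x, y, z normalised to -1 to 1, where 1 is 300 mm, a list of three; "twist": the turn, a rotation vector about the tool's x, y, z normalised to -1 to 1, where 1 is pi/2 rad, a list of three; "hand": the opening, from -1 (shut) to 1 (fully open). A call has 1 to 12 rows; each row is the pose to reach, as a shift and turn from the pose measured when the call began, along the tool's axes at that moment; what a row does not reach only later rows make up. A row lasts 1/12 s, in which the tool goes at most 41.7 mm and 7.16 degrees, less where a joint would pass 70% of its speed; a pose out of reach is approached as far as the arm can. A call with a number of a shift or a turn outside -1 to 1 is refused whole. A call with a gripper value outside its range is refused whole. The fingers move at their own pace and stop on an object; "force" is the grip in N (left out, the last holds). Time passes only in rows, so rows that repeat a pose let the fingers close. It gives the time, the measured TCP pose, the force and the opening at its end, in the units of the state.
- r.sense(): the state, without advancing time (a new reading comes with each control period).
- r.snapshot(name): name is "scene" or "side" or "wrist"; returns a dict with "frame" (400x640x3 uint8, red, green, blue), "range_z" (400x640 float32, mm along the optical axis (not along the pixel's ray), 0 where there is no reading), "intrinsics" (3x3 intrinsics, pixels), "R" (3x3) and "t" (3): a world point X has camera coordinates R X + t; the wrist camera has in their place "hand_eye" (4x4, takes a point from camera to tool coordinates, whose origin is the TCP and whose axes are the tool frame's). Camera axes: x right, y down, z forward; pixel columns grow to the right and rows downward; lengths in mm; the calibration is good to about 2 mm. The wrist camera is an equidistant fisheye: a pixel r from the principal point sees the ray r / f radians off the axis. A picture is of the moment at which its call begins: read the wrist's pose just before it.
- r.hand_in(): hands the job in, once; it reports no verdict.
The state is a dict: "time": time; "joint_pos": joint angles; "qd": joint speeds; "joint_efforts": joint torques, N m; "tool_pos": TCP position; "tcp_rot": TCP orientation; "ft_force": force on the tool from outside, world axes, zero at the start; "wrist_torque": the same for the moment, N m; "finger_gap": finger opening in mm.
Only numpy, scipy, OpenCV 4.12 (cv2) and the standard library are available. Lean on these libraries where they do the work, as an engineer would, in place of code of your own. Each camera call takes 0.05 s, during which the arm holds its last target. There are 200 camera calls.

## Task

Pick up the loose battery cover, lay it flat on the deck of the control box at the open end of its tracks with its springy tongue leading, and slide it in under the lips over the cells until the tongue clicks down behind the ledge and stays latched. Slide it by feel: enough push to ride over the ledge, but do not ram it against the end stops or force it in the tracks. Let go of it and leave the other things on the bench where they are.

Things in the scene. Friction and masses are not known exactly. Their poses are not given: they have to be found in the camera images.
- unit_deck (a point): Grey plastic control box fixed on the bench, 215 long (its x, -90 to +125) x 116 wide (y) x 36 high. The point lies on its flat top (the deck), 36 above the bench, midway between the tracks; x is the way the cover slides in, z up. An open bay with three cells in the deck spans x -5 to +49, y +-23; the deck is open and flat from x -90 to -33.
- unit_mouth (a point): Start of the two tracks, on the deck midway between them, 9 mm along x from the deck's point. From here the tracks run on to the far end: walls 63 apart, overhanging lips 53 apart with 6.5 height under them (lip tops 10.5 above the deck). Before it, lead-ins flare up over 11 mm and low walls (6 high) make a funnel: 86 apart 42 mm before this point.
- cover_grip (a point): Loose black plastic cover, 80 g: slick plate 70 long (x, the way it slides) x 60 wide (y) x 5 thick, lying on the bench. In its middle stands a grip rib 12 thick (x) x 36 wide (y), its top 35 above the plate's underside. The point is the rib's middle, 20 above the underside; z up. The plate's leading edge is at x +35. Fully home this point is 17 to 33 mm along x past the deck's point: see unit.
- cover_barb (a point): Rear lower edge of the barb under the end of the cover's springy tongue (20 wide, projects 30 beyond the plate's leading edge), 57 mm along x from the rib; the barb is 7 mm long and hangs to 0.7 above the plane of the plate's underside. Sliding takes a newton or two, riding over the ledge roughly 8 N, up to 14 when it is held stiffly; then the push falls to nearly nothing as the barb drops, 2 mm before the plate meets the stops.
- cover_tab (a joint): Bend of the springy tongue in rad: 0 at rest, positive when its end is pushed up; 0.1 to 0.2 while the barb is on top of the ledge.
- tape_roll_mid (a point): Bystander: roll of pale tape lying flat, 84 across x 25 high; the point is its centre.
- batten_mid (a point): Bystander: light wooden batten 210 x 20 x 12, lying on the bench; the point is its centre, x along it.
- sanding_block_mid (a point): Bystander: cork sanding block 70 x 110 x 28; the point is its centre.
- scour_pad_mid (a point): Bystander: dark brown scouring pad 150 x 100 x 22; the point is its centre.
- disc_stack_mid (a point): Bystander: stack of pale sanding discs 130 across x 14 high; the point is its centre.
- screwdriver_mid (a point): Bystander: screwdriver lying on the bench; the point is at its handle.
- cleaner_mid (a point): Bystander: clear bottle 60 across x 160 high standing on the bench; the point is its centre.
- unit: The same box, origin on the bench 36 below unit_deck, same axes. A steel end piece, 10.5 high, is clamped across its tracks; where varies and is not measured: feel for it. Its stops face the cover 52 to 68 mm along x past unit_deck. Between and behind them is a ledge, 6 high, 28 wide: its ramp runs from 1 to 10 behind the stops' face, its square back is 20 behind.
- cover: The same cover as a body; its origin is at the middle of the plate's underside, 20 mm below the rib's point, same axes. Its end is at the stops when the push rises again after the click; a push of more than about 20 N strains it.
Things that resemble listed ones, but are neither listed nor needed, are in the scene too. Of the things shaped like the cover, the black one is meant.

How it is judged (in metres and radians):
On the way, in this order (a step that is already met when the one before it is completed fails the run):
1. the cover is in the tracks, its plate flat on the deck, leading edge at the start of the lips (y of cover_grip in the frame of unit_deck between -0.004 and 0.004 m and z of cover_grip in the frame of unit_deck between 0.0175 and 0.0225 m and angle between the x axis of cover_grip and the x axis of unit_deck, either way round below 0.08 rad and x of cover_grip in the frame of unit_deck between -0.03 and -0.01 m), for 0.05 s.
2. in the tracks, the tongue is bent up as it rides over the ledge (y of cover_grip in the frame of unit_deck between -0.004 and 0.004 m and z of cover_grip in the frame of unit_deck between 0.0175 and 0.0225 m and angle between the x axis of cover_grip and the x axis of unit_deck, either way round below 0.08 rad and x of cover_grip in the frame of unit_deck above -0.012 m and value of joint cover_tab above 0.08 rad), for 0.02 s.
At the end, for the whole second after the job is handed in: the cover lies flat in the tracks, tongue leading (height within 2.5 mm, sideways 4 mm, 0.08 rad, nose raised under 1.3 mm), its rib 13 to 35.5 mm past the deck's point, the tongue unbent again (under 0.04 rad), so the barb is behind the ledge; at rest (y of cover_grip in the frame of unit_deck between -0.004 and 0.004 m and z of cover_grip in the frame of unit_deck between 0.0175 and 0.0225 m and angle between the x axis of cover_grip and the x axis of unit_deck, either way round below 0.08 rad and x of cover_grip in the frame of unit_deck between 0.013 and 0.0355 m and x of cover_barb in the frame of unit_deck above 0.067 m and z of cover_barb in the frame of unit_deck below 0.002 m and value of joint cover_tab below 0.04 rad and linear speed of cover below 0.01 m/s); the robot touches nothing.
It fails at once if the cover is forced: more than 32 N between the cover and the control box (contact force between cover and unit above 32 N).
It fails at once if a bystander is moved by more than 25 mm (distance of any of batten_mid, tape_roll_mid, sanding_block_mid, scour_pad_mid, disc_stack_mid, screwdriver_mid, cleaner_mid from where it was at the start of the episode above 0.025 m).
It also fails if it takes over 45 s, if anything falls off the work surface, if the arm or the gripper's body presses on something with over 40 N, if the wrist force passes 120 N, or if a joint passes its speed limit or range.

## Working session

There is one attempt and no reset: what is moved stays moved. The work goes in short steps, Python scripts to look and compute and a tool call to move; the robot and the scene stay as the last step left them, time stands still between calls to the robot, and variables do not carry over. Pictures are saved under pics/ and viewed, on a budget of 10 in all, crops included, one or two more only if the job needs it, and the job is handed in when it is done.

Besides the shell and the picture viewer there is one more tool, called after "Emit:" by a JSON object that holds its "api" and its "payload". move_arm: Moves the arm, as the interface text tells. Scaled input: -1 to 1 covers 300 mm each way for a shift and pi/2 rad each way for a turn. Its arguments: {"type":"object","properties":{"linear":{"type":"array","items":{"type":"array","items":{"type":"number","minimum":-1,"maximum":1}}},"twist":{"type":"array","items":{"type":"array","items":{"type":"number","minimum":-1,"maximum":1}}},"hand":{"type":"array","items":{"type":"number"}},"force":{"type":"number"}},"required":["linear","twist","hand"]}

```bash
mkdir -p pics && ls
python3 - <<'E'
from bench import r
import cv2,numpy as np,pickle
print(r.sense())
d={n:r.snapshot(n) for n in("scene","side","wrist")}
pickle.dump(d,open("s0.pkl","wb"))
for n in d:
    cv2.imwrite(f"pics/{n}0.png",d[n]["frame"][:,:,::-1])
    print(n,d[n]["intrinsics"].tolist(),{k:np.round(d[n][k],3).tolist() for k in d[n] if k in("R","t","hand_eye")})
E
```

```text
pics
{'time': 0.0, 'joint_pos': array([ 6.80449116e+01,  7.51586880e+00,  8.53293614e+01, -2.38765385e-04,
        8.72623593e+01, -4.89270702e+00]), 'qd': array([-0.04892939, -0.02511186, -0.06671859, -0.05373465, -0.03900576,
        0.03069328]), 'joint_efforts': array([ 4.15105296e-04, -5.69375253e+01, -5.00582600e+01, -1.64774301e-04,
        1.37943242e-02,  2.52898792e-05]), 'tool_pos': array([175.78835734, 573.01322639, 191.23579369]), 'tcp_rot': array([-89.99106127,   0.1072178 ,  72.93763856]), 'ft_force': array([ 0.34682978, -0.1713562 ,  0.48376361]), 'wrist_torque': array([ 0.00227302, -0.0464979 ,  0.05980675]), 'finger_gap': 85.20137676590207}
scene [[399.21694775762705, 0.0, 316.16957677055075], [0.0, 399.21694775762705, 200.34046537443123], [0.0, 0.0, 1.0]] {'R': [[-0.516, 0.856, 0.018], [0.642, 0.401, -0.653], [-0.567, -0.326, -0.757]], 't': [290.3, -302.931, 1481.838]}
side [[468.2667563359535, 0.0, 330.0307792359893], [0.0, 468.2667563359535, 205.52390760531526], [0.0, 0.0, 1.0]] {'R': [[0.892, -0.453, -0.009], [-0.304, -0.584, -0.752], [0.335, 0.674, -0.659]], 't': [-510.956, 213.153, 1100.59]}
wrist [[309.70691628693146, 0.0, 320.67263242544334], [0.0, 309.70691628693146, 197.06631082003312], [0.0, 0.0, 1.0]] {'hand_eye': [[1.0, 0.0, 0.001, 0.066], [-0.001, -0.29, 0.957, -180.936], [0.001, -0.957, -0.29, 73.973], [0.0, 0.0, 0.0, 1.0]]}
```

View pics/scene0.png

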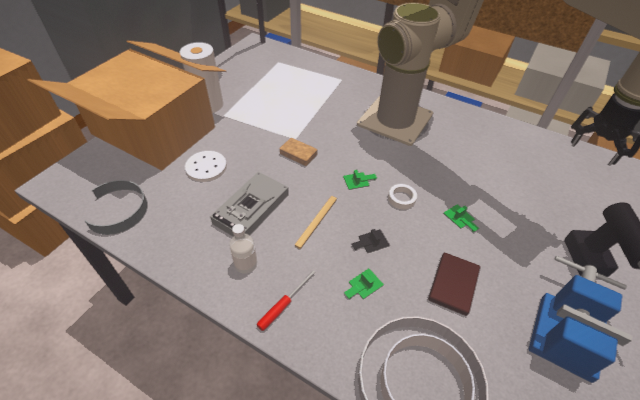

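View pics/side0.png

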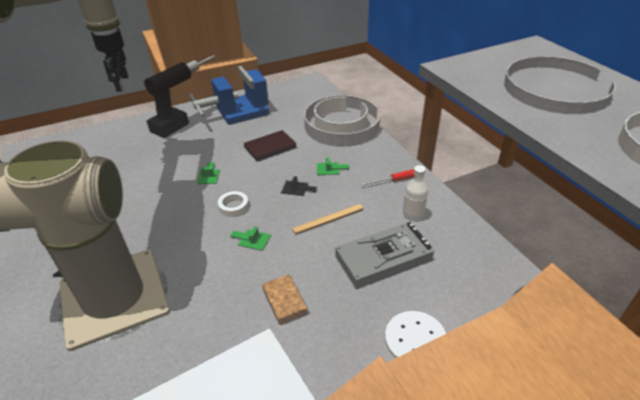

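```bash
cat > h.py <<'E'
import numpy as np,cv2,pickle
from scipy.spatial.transform import Rotation as Ro
def pts(s):
    "world point per pixel from depth"
    K=s["intrinsics"];z=s["range_z"].astype(float);v,u=np.indices(z.shape)
    c=np.stack([(u-K[0,2])/K[0,0]*z,(v-K[1,2])/K[1,1]*z,z],-1)
    return (c-s["t"])@s["R"]
def ray(s,u,v,h):
    K=s["intrinsics"];d=s["R"].T@np.array([(u-K[0,2])/K[0,0],(v-K[1,2])/K[1,1],1]);o=-s["R"].T@s["t"]
    return o+d*(h-o[2])/d[2]
E
python3 - <<'E'
from h import *
d=pickle.load(open("s0.pkl","rb"))
def crop(n,x,y,w,h): return cv2.resize(d[n]["frame"][y:y+h,x:x+w,::-1],(400,300),interpolation=cv2.INTER_CUBIC)
a=np.hstack([crop("scene",200,165,100,75),crop("scene",345,215,60,45)])
b=np.hstack([crop("side",325,205,120,90),crop("side",270,165,60,45)])
cv2.imwrite("pics/crop.png",np.vstack([a,b]))
for n,box,bb in(("scene",(345,215,60,45),(200,165,100,75)),("side",(270,165,60,45),(325,205,120,90))):
    s=d[n];P=pts(s);g=s["frame"].astype(int).max(2)
    x,y,w,h=box;m=np.zeros(g.shape,bool);m[y:y+h,x:x+w]=g[y:y+h,x:x+w]<70
    q=P[m];print(n,"bench z",np.median(P[y:y+4,x:x+w,2]),"dark",m.sum(),q.mean(0),np.percentile(q[:,2],[5,25,50,75,95,100]).round(1))
    x,y,w,h=bb;q=P[y:y+h,x:x+w].reshape(-1,3)
    m=(q[:,2]>30)&(q[:,2]<41);k=q[m][:,:2].astype(np.float32);print("deck",m.sum(),np.median(q[m],0),cv2.minAreaRect(k))
    h=q[:,2];print(np.histogram(h,bins=range(20,70,3)))
E
```

```text
scene bench z -0.6263671530925652 dark 232 [548.50505669 175.64432675  15.6364372 ] [  2.2   4.4   7.   17.   34.  918.5]
deck 1700 [ 611.66090957 -184.00227594   35.03155509] ((626.1224365234375, -185.49163818359375), (120.57455444335938, 218.49139404296875), 87.56732177734375)
(array([ 49,  53, 101, 165, 703, 722, 144, 134, 225,  82,   7,   2,   0,
         0,   0,   0]), array([20, 23, 26, 29, 32, 35, 38, 41, 44, 47, 50, 53, 56, 59, 62, 65, 68]))
side bench z 0.055648114780443694 dark 302 [542.05164414 156.48896423  12.7751299 ] [  2.2   4.4   6.6  10.4  33.8 880.5]
deck 2533 [ 603.62929959 -193.59520768   35.30662081] ((666.6417846679688, -163.39422607421875), (178.46607971191406, 293.8251647949219), 88.43942260742188)
(array([  96,   93,  157,  245,  924, 1183,  242,  178,  322,  127,   26,
         15,   11,    3,    0,    0]), array([20, 23, 26, 29, 32, 35, 38, 41, 44, 47, 50, 53, 56, 59, 62, 65, 68]))
```

View pics/crop.png

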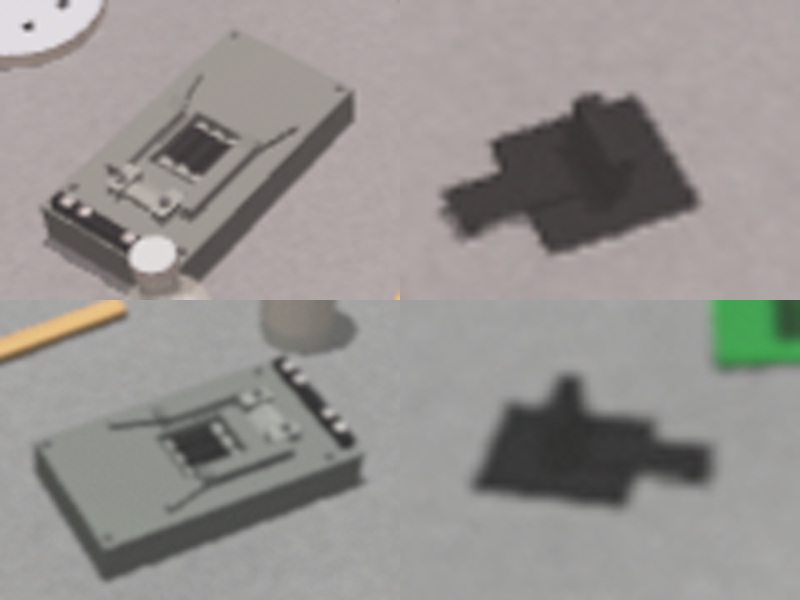

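The black cover is at scene (372,241) and side (297,187). The look-alikes at scene (359,180), (461,216) and (365,284) are green, so the black one is meant. Its tongue points to (352,240) in the scene view. The box is at scene (250,205), with its open deck end at upper right and the end piece at (238,213).

Run:
```python
from h import *
d=pickle.load(open("s0.pkl","rb"))
S,D=d["scene"],d["side"]
def pr(t,s,off,sc,L,h):
    w=np.array([ray(s,off[0]+u*sc,off[1]+v*sc,h)[:2] for u,v in L]);print(t,w.round(1).tolist());return w
pr("cover scene rearR,frontL,frontR,tip",S,(345,215),.15,[(295,207),(153,250),(95,143),(55,213)],5)
pr("cover side  rear-near, front-near, frontfar, rearfar,tip",D,(270,165),.15,[(77,187),(227,203),(253,122),(110,105),(310,165)],5)
pr("rib scene topends",S,(345,215),.15,[(190,97),(215,207)],35)
def side_axis(w): e=w[1]-w[0];print("edge",np.hypot(*e),np.degrees(np.arctan2(e[1],e[0])))
a=pr("deck scene",S,(200,165),.25,[(232,32),(353,93)],36);side_axis(a)
b=pr("deck side nearL,nearR,rearL",D,(325,205),.3,[(107,248),(360,165),(37,147),(275,58)],36);side_axis(b[:2]);side_axis(b[2:]);side_axis(b[[0,2]])
a=pr("deck scene long edge",S,(200,165),.25,[(45,205),(232,32)],36);side_axis(a)
# triangulate rib top from masks: height peak
for s,(x,y,w,h) in((S,(345,215,60,45)),(D,(270,165,60,45))):
    P=pts(s)[y:y+h,x:x+w].reshape(-1,3);q=P[(P[:,2]>27)&(P[:,2]<45)];print("rib top",len(q),q.mean(0),q.max(0))
```

```text
cover scene rearR,frontL,frontR,tip [[536.1, 220.0], [586.2, 179.2], [550.9, 134.6], [591.2, 136.6]]
cover side  rear-near, front-near, frontfar, rearfar,tip [[496.1, 162.5], [550.1, 121.9], [584.1, 168.3], [531.8, 209.6], [593.6, 128.8]]
rib scene topends [[530.0, 164.6], [574.3, 197.1]]
deck scene [[523.2, -234.3], [526.9, -119.7]]
edge 114.71263904652108 88.18854841348598
deck side nearL,nearR,rearL [[519.3, -245.3], [722.0, -262.2], [520.5, -137.3], [731.2, -138.3]]
edge 203.38262809671295 -4.773391220046944
edge 210.6155925374827 -0.26604308918126307
edge 107.94389379386762 89.33802832927915
deck scene long edge [[730.1, -243.3], [523.2, -234.3]]
edge 207.01824110352916 177.50655092954437
rib top 61 [541.86120699 175.65664026  33.2263071 ] [554.55189145 191.97346249  38.06099201]
rib top 44 [542.92416664 167.79274824  33.54753998] [662.02103705 195.26487561  38.59104508]
```

Emit:
{"api": "move_arm", "payload": {"linear": [[-0.59,0,-1],[-0.59,0,-1],[-0.59,0,-1],[-0.59,0,-1],[-0.59,0,-1],[-0.59,0,-1],[-0.59,0,-1],[-0.59,0,-1],[-0.59,0,-1],[-0.59,0,-1],[-0.59,0,-1],[-0.59,0,-1]], "twist": [[0,0.95,0],[0,0.95,0],[0,0.95,0],[0,0.95,0],[0,0.95,0],[0,0.95,0],[0,0.95,0],[0,0.95,0],[0,0.95,0],[0,0.95,0],[0,0.95,0],[0,0.95,0]], "hand": [1,1,1,1,1,1,1,1,1,1,1,1]}}

```text
time: 1.15
tool_pos: [410.9, 315.2, 191.3]
tcp_rot: [-90.1, 0.0, -13.0]
ft_force: [0.3, 1.2, 0.6]
finger_gap: 85.3
```

Emit:
{"api": "move_arm", "payload": {"linear": [[0.53,0.14,-0.37],[0.53,0.14,-0.37],[0.53,0.14,-0.37],[0.53,0.14,-0.37],[0.53,0.14,-0.37],[0.53,0.14,-0.37],[0.53,0.14,-0.37],[0.53,0.14,-0.37]], "twist": [[0,0.28,0],[0,0.28,0],[0,0.28,0],[0,0.28,0],[0,0.28,0],[0,0.28,0],[0,0.28,0],[0,0.28,0]], "hand": [1,1,1,1,1,1,1,1]}}

```text
time: 1.82
tool_pos: [540.5, 171.2, 149.1]
tcp_rot: [-90.1, 0.0, -38.2]
ft_force: [-1.0, 0.7, 0.9]
finger_gap: 85.5
```

```bash
cat >> h.py <<'E'
def wcam(s,st):
    "camera->world R,o of the wrist camera"
    Rt=Ro.from_euler("xyz",st["tcp_rot"],degrees=True).as_matrix();H=s["hand_eye"]
    return Rt@H[:3,:3],Rt@H[:3,3]+st["tool_pos"]
def wdirs(s,uv):
    K=s["intrinsics"];uv=np.asarray(uv,float).reshape(-1,2);a=(uv-[K[0,2],K[1,2]])/K[0,0];t=np.linalg.norm(a,axis=1,keepdims=True)+1e-12
    return np.hstack([a/t*np.sin(t),np.cos(t)])
def wray(s,st,uv,h):
    R,o=wcam(s,st);d=wdirs(s,uv)@R.T;return o+d*((h-o[2])/d[:,2])[:,None]
def wpts(s,st):
    z=s["range_z"].astype(float);v,u=np.indices(z.shape);d=wdirs(s,np.stack([u,v],-1).reshape(-1,2))
    R,o=wcam(s,st);p=d/np.maximum(d[:,2:],1e-3)*z.reshape(-1,1);return (p@R.T+o).reshape(*z.shape,3)
def shot(name):
    from bench import r
    st=r.sense();s=r.snapshot("wrist");pickle.dump((s,st),open(name+".pkl","wb"));cv2.imwrite(f"pics/{name}.png",s["frame"][:,:,::-1]);return s,st
E
python3 - <<'E'
from h import *
s,st=shot("w1");print(st["tool_pos"],st["tcp_rot"],st["joint_pos"])
P=wpts(s,st);m=(s["frame"].max(2)<70).astype(np.uint8)
n,l,S,C=cv2.connectedComponentsWithStats(m)
for i in range(1,n):
    if S[i,4]>300: q=P[l==i];print(S[i],C[i].round(),np.median(q,0).round(1))
q=P.reshape(-1,3);k=(abs(q[:,0]-541)<60)&(abs(q[:,1]-171)<60)&(q[:,2]>27)&(q[:,2]<42)
print("rib",k.sum(),q[k].mean(0),cv2.minAreaRect(q[k][:,:2].astype(np.float32)))
E
```

```text
[540.49809531 171.18308851 149.10219099] [-9.01375046e+01  4.51048598e-02 -3.82450855e+01] [ 1.24298285e+01  3.88939072e+00  9.36257447e+01 -5.26843771e-02
  8.26198199e+01  5.06816889e+01]
[  0   0  22  76 939] [ 7. 32.] [308.5 662.7  13.3]
[173   0  85  81 804] [214.  39.] [546.2 358.   16.3]
[608   0  32  64 561] [628.  21.] [2127.8 -228.9 -695. ]
[ 287  147   94   54 3775] [326. 174.] [546.6 170.5   4.9]
[   55   249   532   151 39824] [322. 349.] [549.4 181.  272.2]
rib 426 [540.0666318  173.93150004  34.02521334] ((539.2034301757812, 173.18162536621094), (36.50812911987305, 10.899478912353516), 51.90419387817383)
```

View pics/w1.png

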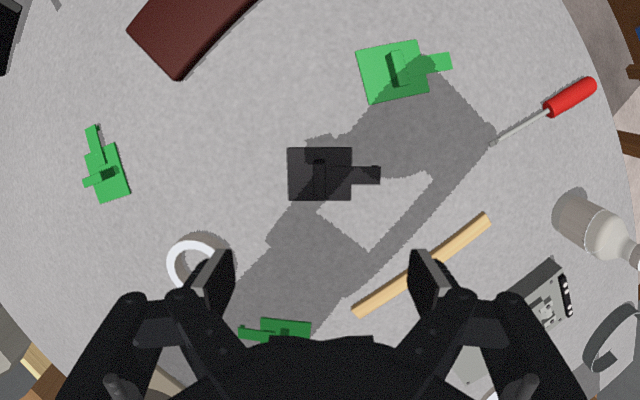

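The black cover is at wrist pixel (319,173), its tongue end at (380,175). It is aligned with the tool and clear of its neighbours. The depth readings put the rib top at 34 mm, centred at (539.5, 173.5), with yaw -38.1°. I'll descend and grip.

Emit:
{"api": "move_arm", "payload": {"linear": [[-0.007,0.12,0.004],[-0.007,0.24,0.004],[-0.007,0.34,0.004],[-0.007,0.42,0.004],[-0.007,0.465,0.004],[-0.007,0.465,0.004],[-0.007,0.465,0.004],[-0.007,0.465,0.004],[-0.007,0.465,0.004],[-0.007,0.465,0.004],[-0.007,0.465,0.004],[-0.007,0.465,0.004]], "twist": [[0,0,0],[0,0,0],[0,0,0],[0,0,0],[0,0,0],[0,0,0],[0,0,0],[0,0,0],[0,0,0],[0,0,0],[0,0,0],[0,0,0]], "hand": [0.3,0.3,0.3,0.3,0.3,0.3,-1,-1,-1,-1,-1,-1], "force": 40}}

```text
time: 2.87
tool_pos: [539.9, 173.9, 10.8]
tcp_rot: [-90.1, -0.0, -38.2]
ft_force: [0.1, -0.7, 0.1]
finger_gap: -0.0
```

Run:
```python
from h import *
s,st=shot("w2");print(st["finger_gap"],st["tool_pos"])
cv2.imwrite("pics/w2c.png",cv2.resize(s["frame"][120:320,180:460,::-1],(784,560),interpolation=cv2.INTER_CUBIC))
```

```text
-0.02778856785670894 [539.91275494 173.91576279  10.82479095]
```

View pics/w2c.png

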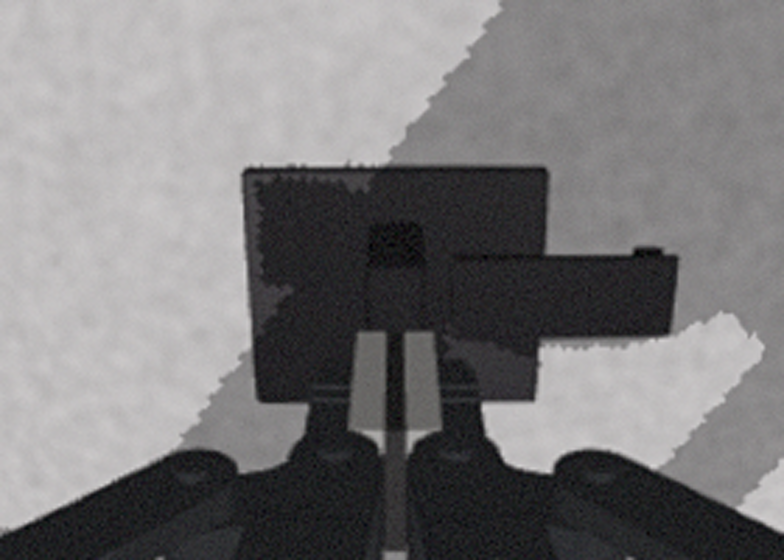

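Run:
```python
from h import *
from bench import r
s,st=pickle.load(open("w2.pkl","rb"));P=wpts(s,st);R=Ro.from_euler("xyz",st["tcp_rot"],degrees=True).as_matrix()
for u,v in((367,335),(420,335),(367,380),(420,380),(395,380),(395,300),(395,240),(300,300),(600,300),(330,400),(330,440)):
    p=P[120+int(v/2.8),180+int(u/2.8)];print((u,v),p.round(1),((p-st["tool_pos"])@R).round(1))
im=[]
for n,(x,y,w,h) in dict(scene=(330,180,100,75),side=(250,130,100,75)).items():
    q=r.snapshot(n);pickle.dump(q,open(n+"2.pkl","wb"));im.append(cv2.resize(q["frame"][y:y+h,x:x+w,::-1],(400,300),interpolation=cv2.INTER_CUBIC))
cv2.imwrite("pics/g2.png",np.hstack(im))
```

```text
(367, 335) [543.1 185.4  53.7] [ -4.6 -42.9  11. ]
(420, 335) [550.5 179.8  54. ] [  4.7 -43.2  11.1]
(367, 380) [543.7 185.3  71. ] [ -4.1 -60.2  11.2]
(420, 380) [550.2 180.2  71.1] [  4.2 -60.3  11.3]
(395, 380) [547.1 182.6  71. ] [  0.3 -60.2  11.2]
(395, 300) [546.1 181.3  34.9] [  0.3 -24.1   9.6]
(395, 240) [550.4 186.8  17.8] [ 0.3 -6.9 16.6]
(300, 300) [521.  185.3   5.2] [-21.9   5.6  -2.8]
(600, 300) [576.5 143.    8.6] [47.9  2.2 -1.6]
(330, 400) [536.  185.9  69.8] [-10.4 -59.    7. ]
(330, 440) [541.6 190.   93.4] [ -8.6 -82.6  13.6]
```

View pics/g2.png

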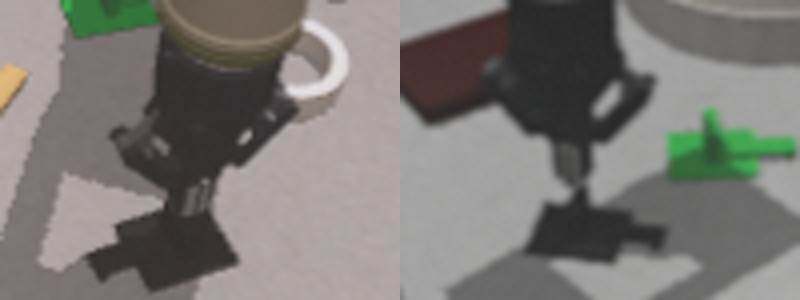

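The depth readings and both outside views agree. The finger pads end about 43 mm above the reported TCP: the tips are at z≈54, with the closed fingers just above the rib top. The reported TCP point evidently isn't at the real tips, so I'll use the measured offset. I'll reopen, go 45 mm lower and close.

Emit:
{"api": "move_arm", "payload": {"linear": [[0,0,0],[0,0,0],[0,0,0],[0,0.05,0],[0,0.09,0],[0,0.12,0],[0,0.135,0],[0,0.135,0],[0,0.135,0]], "twist": [[0,0,0],[0,0,0],[0,0,0],[0,0,0],[0,0,0],[0,0,0],[0,0,0],[0,0,0],[0,0,0]], "hand": [0,0,0,0,0,0,0,0,0]}}

```text
time: 3.77
tool_pos: [538.9, 173.6, -30.8]
tcp_rot: [-90.1, 0.1, -38.2]
ft_force: [0.2, -0.2, -0.9]
finger_gap: 42.6
```

Emit:
{"api": "move_arm", "payload": {"linear": [[0,0.012,0],[0,0.012,0],[0,0.012,0],[0,0.012,0],[0,0.012,0],[0,0.012,0],[0,0.012,0]], "twist": [[0,0,0],[0,0,0],[0,0,0],[0,0,0],[0,0,0],[0,0,0],[0,0,0]], "hand": [0,-1,-1,-1,-1,-1,-1], "force": 40}}

```text
time: 4.35
tool_pos: [539.8, 173.8, -33.5]
tcp_rot: [-90.1, -0.0, -38.2]
ft_force: [0.4, 0.2, 6.6]
finger_gap: 10.9
```

Emit:
{"api": "move_arm", "payload": {"linear": [[0,-0.06,0],[0,-0.16,0],[0,-0.28,0],[0,-0.38,0],[0,-0.42,0],[0,-0.42,0]], "twist": [[0,0,0],[0,0,0],[0,0,0],[0,0,0],[0,0,0],[0,0,0]], "hand": [-1,-1,-1,-1,-1,-1]}}

```text
time: 4.85
tool_pos: [542.5, 174.6, 96.3]
tcp_rot: [-89.8, -0.2, -38.2]
ft_force: [0.3, -1.7, -0.8]
finger_gap: 11.5
```

Emit:
{"api": "move_arm", "payload": {"linear": [[0.05,0,-0.06],[0.13,0,-0.156],[0.215,0,-0.258],[0.3,0,-0.36],[0.385,0,-0.462],[0.47,0,-0.565],[0.555,0,-0.667],[0.64,0,-0.769],[0.71,0,-0.853],[0.755,0,-0.907],[0.755,0,-0.907],[0.755,0,-0.907]], "twist": [[0,-0.03,0],[0,-0.07,0],[0,-0.115,0],[0,-0.16,0],[0,-0.205,0],[0,-0.25,0],[0,-0.295,0],[0,-0.34,0],[0,-0.375,0],[0,-0.398,0],[0,-0.398,0],[0,-0.398,0]], "hand": [-1,-1,-1,-1,-1,-1,-1,-1,-1,-1,-1,-1]}}

```text
time: 5.85
tool_pos: [550.5, -179.7, 93.3]
tcp_rot: [-89.9, -0.1, -2.5]
ft_force: [-1.3, 0.2, -1.3]
finger_gap: 11.5
```

Run:
```python
from h import *
s,st=shot("w3");print(st["tool_pos"],st["tcp_rot"],st["finger_gap"],st["ft_force"])
P=wpts(s,st);q=P.reshape(-1,3)
for lo,hi in((33,38.5),(42,50)):
    k=(q[:,2]>lo)&(q[:,2]<hi)&(q[:,0]>480)&(q[:,0]<780)&(q[:,1]<-90)&(q[:,1]>-300)
    print(lo,k.sum(),q[k].min(0),q[k].max(0),cv2.minAreaRect(q[k][:,:2].astype(np.float32)))
d=pickle.load(open("s0.pkl","rb"));S=d["scene"];print("bottle",ray(S,239,230,160),ray(S,244,268,0),ray(d["side"],420,170,160))
```

```text
[ 550.4832112  -179.73749208   93.27671517] [-89.86885747  -0.09769816  -2.54338417] 11.4809787529072 [-1.32534013  0.18108404 -1.32177843]
33 14071 [ 518.59604108 -251.45370504   33.0013212 ] [778.38647899 -90.4524633   38.49490266] ((654.3572387695312, -184.58018493652344), (266.417236328125, 155.29539489746094), 8.63405990600586)
42 3922 [ 576.97155873 -242.22877053   42.00206133] [779.37908797 -90.15069857  49.96791932] ((692.2763061523438, -179.39688110351562), (202.45245361328125, 138.20347595214844), 15.24317741394043)
bottle [791.17483649 -76.93698712 160.        ] [799.75442202 -79.31614158   0.        ] [783.94284636 -94.67002457 160.        ]
```

View pics/w3.png

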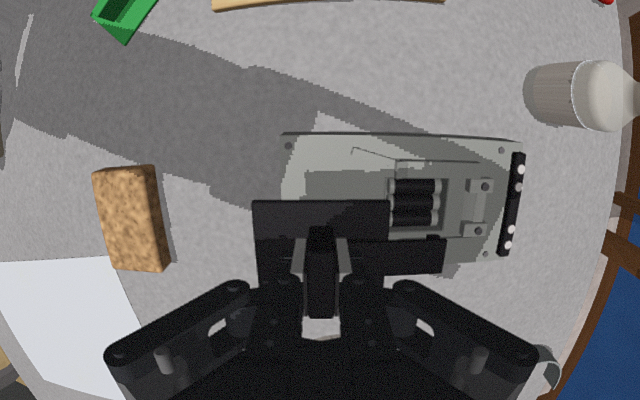

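The cover is held level: plate at (252–390, 200–), tongue to (445,255). The box deck's top edge runs (285,133)–(520,138), the cells are at (415,202), and the steel end piece with its stops is at (480,187)/(475,230). I'll fit the box frame from edges and the cover from depth.

Run:
```python
from h import *
s,st=pickle.load(open("w3.pkl","rb"));P=wpts(s,st);R=Ro.from_euler("xyz",st["tcp_rot"],degrees=True).as_matrix()
q=P.reshape(-1,3)
dk=q[(q[:,2]>32)&(q[:,2]<39)&(q[:,0]>505)&(q[:,0]<735)&(q[:,1]>-260)&(q[:,1]<-110)]
b=[(x,dk[abs(dk[:,0]-x)<4][:,1].max()) for x in range(530,730,10) if (abs(dk[:,0]-x)<4).any()]
b=np.array(b);f=np.polyfit(b[:,0],b[:,1],1);res=b[:,1]-np.polyval(f,b[:,0]);g=abs(res)<2
f=np.polyfit(b[g,0],b[g,1],1);print("y+ edge slope deg",np.degrees(np.arctan(f[0])),"y at 608",np.polyval(f,608),res.round(1))
a=np.array([(y,dk[abs(dk[:,1]-y)<3][:,0].min()) for y in range(-165,-128,4)]);print("x end",a.round(1).tolist())
# rotate to box yaw and look at lips/stops
th=np.arctan(f[0]);c,sn=np.cos(th),np.sin(th);B=lambda p:np.stack([c*p[:,0]+sn*p[:,1],-sn*p[:,0]+c*p[:,1],p[:,2]],1)
hi=B(q[(q[:,2]>43.5)&(q[:,2]<50)&(q[:,0]>590)&(q[:,0]<740)&(q[:,1]>-240)&(q[:,1]<-130)])
print("B edge y",np.median(B(np.c_[b[g],b[g][:,0]*0])[:,1]))
print("high pts y hist");h,e=np.histogram(hi[:,1],bins=np.arange(-220,-90,3));print([(int(x),int(n)) for x,n in zip(e,h) if n])
h,e=np.histogram(hi[:,0],bins=np.arange(590,760,3));print("x",[(int(x),int(n)) for x,n in zip(e,h) if n])
# cover in tool frame
t=(q-st["tool_pos"])@R;k=(abs(t[:,0])<75)&(t[:,1]>-60)&(t[:,1]<45)&(abs(t[:,2])<40)
u=t[k];h,e=np.histogram(u[:,1],bins=np.arange(-60,46,3));print("cover y hist",[(int(x),int(n)) for x,n in zip(e,h) if n>20])
h=u[:,1]
pl=u[(h>-45)&(h<-20)]; A=np.c_[pl[:,0],pl[:,2],np.ones(len(pl))]
for it in range(4):
    co=np.linalg.lstsq(A,pl[:,1],rcond=None)[0];m=abs(A@co-pl[:,1])<2;A,pl=A[m],pl[m]
print("plate plane",co,len(pl),pl.min(0),pl.max(0),cv2.minAreaRect(pl[:,[0,2]].astype(np.float32)))
```

```text
y+ edge slope deg -2.1945635440279987 y at 608 -129.7463575296204 [ 0.1 -0.1 -0.2 -0.3 -0.2  0.1 -0.  -0.2  0.1  0.5 -0.1  0.3  0.1  0.3
  0.2 -0.1  0.1  0.  -0.2 -0.5]
x end [[-165.0, 519.4], [-161.0, 519.2], [-157.0, 519.2], [-153.0, 519.5], [-149.0, 519.7], [-145.0, 520.1], [-141.0, 520.1], [-137.0, 520.1], [-133.0, 520.1], [-129.0, 520.4]]
B edge y -106.37816742461867
high pts y hist
[(-214, 10), (-211, 30), (-208, 24), (-205, 75), (-202, 99), (-199, 106), (-196, 107), (-193, 138), (-190, 87), (-187, 104), (-184, 118), (-181, 119), (-178, 34), (-175, 32), (-172, 33), (-169, 33), (-166, 33), (-163, 29), (-160, 29), (-157, 30), (-154, 33), (-151, 93), (-148, 109), (-145, 120), (-142, 119), (-139, 247), (-136, 350), (-133, 356), (-130, 357), (-127, 287), (-124, 33), (-121, 35), (-118, 30), (-115, 6)]
x [(611, 28), (614, 49), (617, 56), (620, 61), (623, 64), (626, 61), (629, 63), (632, 65), (635, 58), (638, 62), (641, 57), (644, 56), (647, 61), (650, 52), (653, 55), (656, 54), (659, 53), (662, 54), (665, 78), (668, 98), (671, 98), (674, 89), (677, 94), (680, 183), (683, 178), (686, 176), (689, 124), (692, 87), (695, 74), (698, 58), (701, 74), (704, 11), (725, 262), (728, 278), (731, 256), (734, 190), (737, 28)]
cover y hist [(-60, 254), (-57, 225), (-54, 222), (-51, 193), (-48, 210), (-45, 2333), (-42, 930), (-39, 6121), (-36, 107), (42, 82)]
plate plane [ -0.04573173   0.07971004 -39.59097009] 8008 [-34.83552108 -43.99143101 -20.34775852] [ 66.39221383 -34.97837588  29.19943026] ((15.723968505859375, 5.429862976074219), (101.0185546875, 49.34059524536133), 1.3183907270431519)
```

Run:
```python
from h import *
s,st=pickle.load(open("w3.pkl","rb"));P=wpts(s,st);R=Ro.from_euler("xyz",st["tcp_rot"],degrees=True).as_matrix()
t=(P.reshape(-1,3)-st["tool_pos"])@R
for nm,(x0,x1) in dict(rear=(-34,-10),front=(14,33),both=(-34,33)).items():
    u=t[(t[:,0]>x0)&(t[:,0]<x1)&(t[:,1]>-47)&(t[:,1]<-25)&(t[:,2]>-5)&(t[:,2]<28)&(abs(t[:,0])>12)]
    A=np.c_[u[:,0],u[:,2],np.ones(len(u))];y=u[:,1]
    for it in range(4): co=np.linalg.lstsq(A,y,rcond=None)[0];m=abs(A@co-y)<2;A,y=A[m],y[m]
    print(nm,co.round(3),len(y),abs(A@co-y).mean())
for x in(-30,-15,20,30,45,60):
  print(x,[(z,np.median(t[(abs(t[:,0]-x)<2)&(abs(t[:,2]-z)<2)&(t[:,1]>-60)&(t[:,1]<-20)][:,1]).round(1)) for z in(-4,0,8,16,24)])
```

```text
rear [-2.0000e-03  0.0000e+00 -3.7858e+01] 2256 0.4672544756687135
front [-5.0000e-03  1.9700e-01 -4.2025e+01] 1672 0.8571730070614275
both [-5.0000e-03  1.4000e-02 -3.8125e+01] 3509 0.440119832408031
-30 [(-4, np.float64(-37.9)), (0, np.float64(-37.7)), (8, np.float64(-37.8)), (16, np.float64(-37.7)), (24, np.float64(-37.8))]
-15 [(-4, np.float64(nan)), (0, np.float64(nan)), (8, np.float64(-49.1)), (16, np.float64(-38.0)), (24, np.float64(-37.8))]
20 [(-4, np.float64(nan)), (0, np.float64(-42.5)), (8, np.float64(-42.5)), (16, np.float64(-37.9)), (24, np.float64(-37.8))]
30 [(-4, np.float64(-42.5)), (0, np.float64(-42.4)), (8, np.float64(-41.7)), (16, np.float64(-37.8)), (24, np.float64(-37.9))]
45 [(-4, np.float64(-42.4)), (0, np.float64(-42.1)), (8, np.float64(-42.3)), (16, np.float64(nan)), (24, np.float64(nan))]
60 [(-4, np.float64(-42.3)), (0, np.float64(-42.5)), (8, np.float64(-41.5)), (16, np.float64(nan)), (24, np.float64(nan))]
  return _methods._mean(a, axis=axis, dtype=dtype,
  ret = ret.dtype.type(ret / rcount)
```

Box frame: origin (608.3, -187.8), yaw -2.2°. The cover is level in the grip, with its underside 32.8 mm above the TCP reading, so it should meet the deck at TCP z≈3. I'll hover 5 mm above the deck with the rib at box x≈-45.

Emit:
{"api": "move_arm", "payload": {"linear": [[0.02,0.05,-0.01],[0.044,0.13,-0.018],[0.044,0.2,-0.018],[0.044,0.25,-0.018],[0.044,0.283,-0.018],[0.044,0.283,-0.018],[0.044,0.283,-0.018]], "twist": [[0,-0.003,0],[0,-0.003,0],[0,-0.003,0],[0,-0.003,0],[0,-0.003,0],[0,-0.003,0],[0,-0.003,0]], "hand": [-1,-1,-1,-1,-1,-1,-1]}}

```text
time: 6.48
tool_pos: [563.3, -183.1, 8.1]
tcp_rot: [-89.8, -0.0, -2.1]
ft_force: [0.4, -0.9, -0.4]
finger_gap: 11.4
```

Run:
```python
from h import *
s,st=shot("w4");print(st["tool_pos"],st["tcp_rot"],st["finger_gap"],st["ft_force"])
cv2.imwrite("pics/w4c.png",cv2.resize(s["frame"][100:320,200:520,::-1],(800,550),interpolation=cv2.INTER_CUBIC))
```

```text
[ 563.3253353  -183.12069952    8.0595485 ] [-8.98174834e+01 -2.29544693e-02 -2.14898213e+00] 11.41689403585735 [ 0.42791486 -0.93595873 -0.42277402]
```

View pics/w4c.png

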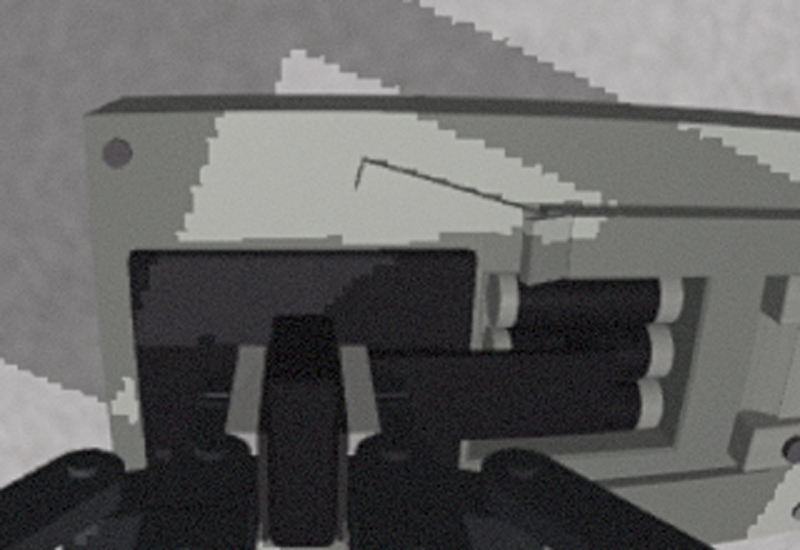

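Plate at crop (130–480, 250–), tongue over the cells, with the lead-in lip at (550,250) just past the plate's front edge. I'll check lateral position relative to the box in this same view, so calibration cancels.

Run:
```python
from h import *
s,st=pickle.load(open("w4.pkl","rb"));P=wpts(s,st);q=P.reshape(-1,3)
def edge(m,xs):
    a=[(x,q[m&(abs(q[:,0]-x)<3)][:,1].max()) for x in xs];a=np.array(a);f=np.polyfit(a[:,0],a[:,1],1);return np.degrees(np.arctan(f[0])),np.polyval(f,563),np.abs(a[:,1]-np.polyval(f,a[:,0])).max()
zp=P[100+int(300/2.5),200+int(160/2.5)];print("plate z",zp)
near=(q[:,0]>500)&(q[:,0]<720)&(q[:,1]>-260)&(q[:,1]<-110)
print("box edge",edge(near&(abs(q[:,2]-35.5)<2.5),range(530,700,8)))
print("plate edge",edge(near&(abs(q[:,2]-zp[2])<1.5)&(q[:,0]<597),range(534,592,5)))
pl=near&(abs(q[:,2]-zp[2])<1.5)&(q[:,1]>-175)&(q[:,1]<-158);print("plate x",np.percentile(q[pl][:,0],[0,1,99,100]))
dk=near&(abs(q[:,2]-35.5)<2.5)&(q[:,1]>-150);print("box x min",q[dk][:,0].min(), "deck z",np.median(q[dk][:,2]))
```

```text
plate z [ 536.15945378 -162.92626267   47.22990333]
box edge (np.float64(-2.170184793103778), np.float64(-127.94541931018433), np.float64(0.23788422934978826))
plate edge (np.float64(-2.046607203823398), np.float64(-154.27778335789262), np.float64(0.4089778683682539))
plate x [529.27356521 530.72948403 692.8875827  719.92084757]
box x min 519.7462319255778 deck z 35.286097622254346
```

Emit:
{"api": "move_arm", "payload": {"linear": [[0,0.008,-0.006],[0,0.015,-0.006],[0,0.018,-0.006],[0,0.02,-0.006],[0,0.02,-0.006]], "twist": [[0,0,0],[0,0,0],[0,0,0],[0,0,0],[0,0,0]], "hand": [-1,-1,-1,-1,-1]}}

```text
time: 6.95
tool_pos: [564.3, -185.7, 3.4]
tcp_rot: [-89.9, -0.2, -2.2]
ft_force: [-0.1, -0.7, -0.0]
finger_gap: 11.2
```

Emit:
{"api": "move_arm", "payload": {"linear": [[0,0.003,0],[0,0.005,0],[0,0.005,0]], "twist": [[0,0,0],[0,0,0],[0,0,0]], "hand": [-1,-1,-1]}}

```text
time: 7.2
tool_pos: [564.6, -185.9, 2.6]
tcp_rot: [-89.9, -0.2, -2.2]
ft_force: [-1.1, 1.0, 4.2]
finger_gap: 11.8
```

Emit:
{"api": "move_arm", "payload": {"linear": [[0.01,0,0],[0.02,0,0],[0.03,0,0],[0.04,0,0],[0.05,0,0],[0.06,0,0],[0.07,0,0],[0.08,0,0],[0.08,0,0]], "twist": [[0,0,0],[0,0,0],[0,0,0],[0,0,0],[0,0,0],[0,0,0],[0,0,0],[0,0,0],[0,0,0]], "hand": [-1,-1,-1,-1,-1,-1,-1,-1,-1]}}

```text
time: 7.95
tool_pos: [589.4, -186.8, 2.7]
tcp_rot: [-89.9, -0.2, -2.2]
ft_force: [0.5, -0.5, 1.5]
finger_gap: 11.3
```

```bash
cat > rel.py <<'E'
from h import *
import sys
s,st=shot(sys.argv[1]);print(st["time"],st["tool_pos"],st["tcp_rot"],st["finger_gap"],st["ft_force"])
P=wpts(s,st);q=P.reshape(-1,3);th=np.radians(-2.2);x=q[:,0]*np.cos(th)+q[:,1]*np.sin(th);y=-q[:,0]*np.sin(th)+q[:,1]*np.cos(th)
xo=608.3*np.cos(th)-187.8*np.sin(th);yo=608.3*np.sin(th)*-1-187.8*np.cos(th);x=x-(608.3*np.cos(th)+-187.8*np.sin(th));y=y-yo
m=abs(q[:,2]-35.5)<2.5
e=[y[m&(abs(x-a)<3)&(y<70)&(y>40)].max() for a in range(-80,110,10)];ye=np.median(e)
xe=x[m&(y>30)&(y<55)&(x<-60)&(x>-110)].min()
print("box yedge",ye,"xmin",xe)
pz=np.median(q[(abs(x+58-float(sys.argv[2])*0)<0)|False,2]) if 0 else None
xr=float(sys.argv[2]) # expected rib x
k=(abs(x-xr+22)<6)&(y>12)&(y<25)&(q[:,2]>36)&(q[:,2]<55);print("plate top z rear",np.median(q[k,2]),k.sum(),"deck z",np.median(q[m&(y>40)&(y<55)&(x<-40)&(x>-85),2]))
z0=np.median(q[k,2]);p=abs(q[:,2]-z0)<1.5
e=[y[p&(abs(x-a)<2)&(abs(y)<36)].max() for a in np.arange(xr-31,xr-14,4)];print("plate edge y rel box",np.round(np.array(e)-(ye-58)-30,1))
k=p&(y>8)&(y<26)&(abs(x-xr+35)<8);print("rib x est",x[k].min()-(xe+90)+35)
E
python3 rel.py w5 -20
```

```text
7.95 [ 589.36682748 -186.80560479    2.68883007] [-89.89145492  -0.22957094  -2.17004038] 11.34575596336236 [ 0.45414005 -0.50994975  1.5398325 ]
box yedge 57.953061601211246 xmin -90.38903118096084
plate top z rear 40.438907254393015 568 deck z 35.389359472534466
plate edge y rel box [-0.8 -0.8 -0.7 -0.7 -0.7]
rib x est -18.43199570558943
```

In the tracks: plate 5.05 mm above the deck reading (flat), y ≈ -0.7 mm, rib x ≈ -19. I'll push on in small steps and watch the force.

Emit:
{"api": "move_arm", "payload": {"linear": [[0.01,0,0.002],[0.02,0,0.002],[0.03,0,0.002],[0.04,0,0.002],[0.05,0,0.002]], "twist": [[0,0,0],[0,0,0],[0,0,0],[0,0,0],[0,0,0]], "hand": [-1,-1,-1,-1,-1]}}

```text
time: 8.42
tool_pos: [604.4, -186.7, 2.6]
tcp_rot: [-89.9, -0.2, -2.2]
ft_force: [0.1, 0.6, 0.6]
finger_gap: 11.5
```

Emit:
{"api": "move_arm", "payload": {"linear": [[0.008,0,0],[0.016,0,0],[0.016,0,0]], "twist": [[0,0,0],[0,0,0],[0,0,0]], "hand": [-1,-1,-1]}}

```text
time: 8.67
tool_pos: [609.8, -186.9, 2.7]
tcp_rot: [-89.9, -0.2, -2.2]
ft_force: [2.1, 0.4, 0.6]
finger_gap: 11.4
```

Emit:
{"api": "move_arm", "payload": {"linear": [[0.006,0,0],[0.012,0,0],[0.012,0,0]], "twist": [[0,0,0],[0,0,0],[0,0,0]], "hand": [-1,-1,-1]}}

```text
time: 8.92
tool_pos: [613.8, -187.0, 2.7]
tcp_rot: [-89.9, -0.3, -2.2]
ft_force: [1.3, 0.5, 0.1]
finger_gap: 11.4
```

Emit:
{"api": "move_arm", "payload": {"linear": [[0.006,0,0],[0.012,0,0],[0.012,0,0]], "twist": [[0,0,0],[0,0,0],[0,0,0]], "hand": [-1,-1,-1]}}

```text
time: 9.17
tool_pos: [616.8, -187.2, 2.7]
tcp_rot: [-89.9, -0.2, -2.2]
ft_force: [-4.6, 0.1, 3.4]
finger_gap: 11.4
```

Emit:
{"api": "move_arm", "payload": {"linear": [[0.006,0,0],[0.012,0,0],[0.015,0,0],[0.015,0,0]], "twist": [[0,0,0],[0,0,0],[0,0,0],[0,0,0]], "hand": [-1,-1,-1,-1]}}

```text
time: 9.5
tool_pos: [619.8, -187.4, 2.7]
tcp_rot: [-89.9, 0.0, -2.2]
ft_force: [-9.6, 0.3, 7.8]
finger_gap: 11.3
```

Emit:
{"api": "move_arm", "payload": {"linear": [[0.006,0,0],[0.012,0,0],[0.015,0,0],[0.015,0,0]], "twist": [[0,0,0],[0,0,0],[0,0,0],[0,0,0]], "hand": [-1,-1,-1,-1]}}

```text
time: 9.83
tool_pos: [624.6, -187.8, 3.5]
tcp_rot: [-89.9, -0.0, -2.2]
ft_force: [-5.4, 0.2, 7.2]
finger_gap: 11.3
```

Emit:
{"api": "move_arm", "payload": {"linear": [[0.006,0.002,0],[0.012,0.002,0],[0.015,0.002,0],[0.015,0.002,0]], "twist": [[0,0,0],[0,0,0],[0,0,0],[0,0,0]], "hand": [-1,-1,-1,-1]}}

```text
time: 10.17
tool_pos: [629.7, -188.3, 3.8]
tcp_rot: [-89.9, -0.1, -2.2]
ft_force: [-2.1, 0.3, 5.0]
finger_gap: 11.7
```

Emit:
{"api": "move_arm", "payload": {"linear": [[0.006,0,0],[0.009,0,0],[0.009,0,0]], "twist": [[0,0,0],[0,0,0],[0,0,0]], "hand": [-1,-1,-1]}}

```text
time: 10.42
tool_pos: [632.4, -188.5, 3.9]
tcp_rot: [-89.9, -0.1, -2.2]
ft_force: [-4.8, -0.7, 3.8]
finger_gap: 11.4
```

Emit:
{"api": "move_arm", "payload": {"linear": [[0.006,0.002,0],[0.01,0.002,0],[0.01,0.002,0]], "twist": [[0,0,0],[0,0,0],[0,0,0]], "hand": [-1,-1,-1]}}

```text
time: 10.67
tool_pos: [636.8, -188.8, 3.7]
tcp_rot: [-89.9, -0.2, -2.2]
ft_force: [2.7, -0.7, 0.3]
finger_gap: 11.3
```

Emit:
{"api": "move_arm", "payload": {"linear": [[0.004,0,0],[0.007,0,0],[0.007,0,0]], "twist": [[0,0,0],[0,0,0],[0,0,0]], "hand": [-1,-1,-1]}}

```text
time: 10.92
tool_pos: [638.7, -188.7, 3.3]
tcp_rot: [-89.9, -0.2, -2.2]
ft_force: [0.6, -0.6, -1.0]
finger_gap: 11.2
```

Emit:
{"api": "move_arm", "payload": {"linear": [[0.003,0,0],[0.005,0,0],[0.005,0,0]], "twist": [[0,0,0],[0,0,0],[0,0,0]], "hand": [-1,-1,-1]}}

```text
time: 11.17
tool_pos: [638.9, -188.5, 2.6]
tcp_rot: [-89.9, -0.0, -2.2]
ft_force: [-4.7, 0.2, 1.4]
finger_gap: 11.3
```

```bash
python3 rel.py w6 31
python3 - <<'E'
import cv2
cv2.imwrite("pics/w6c.png",cv2.resize(cv2.imread("pics/w6.png")[110:330,240:500],(780,660))[:600])
E
```

```text
11.1667 [ 638.9257559  -188.48864855    2.62171638] [-8.98877074e+01 -1.76745533e-02 -2.18721073e+00] 11.30998336650342 [-4.71914146  0.15190958  1.42089325]
box yedge 57.94455123606534 xmin -90.64708225853133
plate top z rear 40.46149770515474 542 deck z 35.41487683579905
plate edge y rel box [-6.5 -5.6 -5.8 -5.7 -5.6]
rib x est 31.49467880305565
```

View pics/w6c.png

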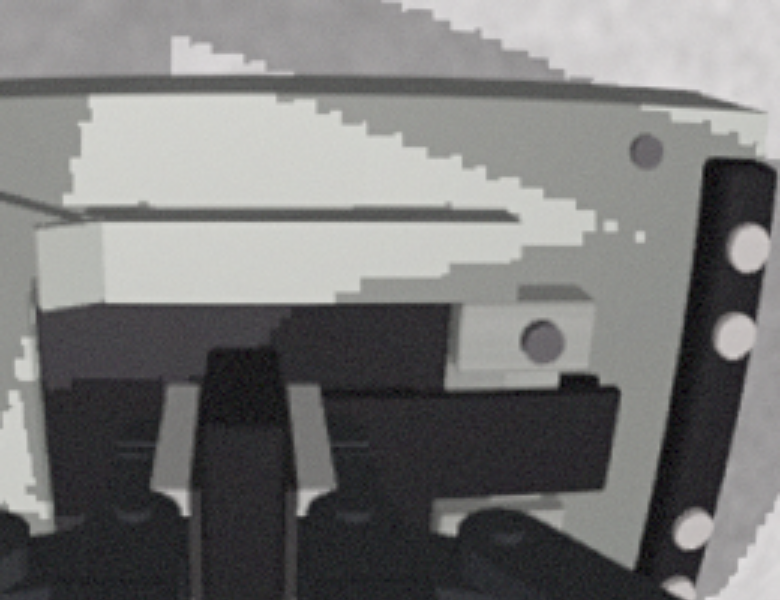

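The plate front meets the stops at (450,340) and the push has risen to 4.7 N. The tongue lies flat with its end past the ledge at (612,440). I'll release with a small opening and rise straight up.

Emit:
{"api": "move_arm", "payload": {"linear": [[0,0,0],[0,0,0],[0,0,0],[0,0,0],[0,-0.02,0],[0,-0.06,0],[0,-0.13,0],[0,-0.22,0],[0,-0.3,0],[0,-0.35,0],[0,-0.35,0]], "twist": [[0,0,0],[0,0,0],[0,0,0],[0,0,0],[0,0,0],[0,0,0],[0,0,0],[0,0,0],[0,0,0],[0,0,0],[0,0,0]], "hand": [-0.4,-0.4,-0.4,-0.4,-0.4,-0.4,-0.4,-0.4,-0.4,-0.4,-0.4]}}

```text
time: 12.13
tool_pos: [642.3, -189.9, 114.7]
tcp_rot: [-90.1, -0.5, -2.2]
ft_force: [1.1, -0.4, 2.0]
finger_gap: 25.7
```

```bash
python3 rel.py w7 31
python3 - <<'E'
from h import *
s,st=pickle.load(open("w7.pkl","rb"));q=wpts(s,st).reshape(-1,3);th=np.radians(-2.2)
d=q[:,:2]-[608.3,-187.8];x=d@[np.cos(th),np.sin(th)];y=d@[-np.sin(th),np.cos(th)]
for X in range(-8,104,6):
    print(X,[(Y,np.round(np.median(q[(abs(x-X)<2)&(abs(y-Y)<2)&(q[:,2]<90)][:,2]),1)) for Y in(-18,-6,0,6,18)])
cv2.imwrite("pics/w7c.png",cv2.resize(cv2.imread("pics/w7.png")[90:310,220:480],(700,592)))
E
```

```text
12.1333 [ 642.30868466 -189.94672833  114.72902088] [-90.05987025  -0.54121046  -2.18490084] 25.70275136141351 [ 1.13113671 -0.40740413  1.97483593]
box yedge 57.64058570405213 xmin -90.54026105531375
plate top z rear 40.32190456166458 220 deck z 35.43041300147274
plate edge y rel box [-5.3 -4.7 -4.7 -4.6 -4.8]
rib x est 31.31390223090068
-8 [(-18, np.float64(35.3)), (-6, np.float64(35.2)), (0, np.float64(35.2)), (6, np.float64(35.4)), (18, np.float64(35.0))]
-2 [(-18, np.float64(40.1)), (-6, np.float64(40.2)), (0, np.float64(40.3)), (6, np.float64(40.4)), (18, np.float64(40.6))]
4 [(-18, np.float64(40.2)), (-6, np.float64(40.3)), (0, np.float64(40.0)), (6, np.float64(40.1)), (18, np.float64(40.3))]
10 [(-18, np.float64(40.2)), (-6, np.float64(40.4)), (0, np.float64(40.6)), (6, np.float64(40.2)), (18, np.float64(40.2))]
16 [(-18, np.float64(40.0)), (-6, np.float64(40.2)), (0, np.float64(40.3)), (6, np.float64(40.4)), (18, np.float64(40.2))]
22 [(-18, np.float64(40.2)), (-6, np.float64(40.2)), (0, np.float64(40.1)), (6, np.float64(40.5)), (18, np.float64(40.4))]
28 [(-18, np.float64(7
[... 877 characters left out ...]
loat64(44.9)), (0, np.float64(45.1)), (6, np.float64(44.8)), (18, np.float64(45.6))]
76 [(-18, np.float64(45.8)), (-6, np.float64(44.8)), (0, np.float64(45.0)), (6, np.float64(44.8)), (18, np.float64(46.1))]
82 [(-18, np.float64(47.5)), (-6, np.float64(45.0)), (0, np.float64(44.9)), (6, np.float64(44.8)), (18, np.float64(48.7))]
88 [(-18, np.float64(45.5)), (-6, np.float64(44.8)), (0, np.float64(44.9)), (6, np.float64(44.8)), (18, np.float64(45.9))]
94 [(-18, np.float64(35.4)), (-6, np.float64(45.1)), (0, np.float64(45.3)), (6, np.float64(44.9)), (18, np.float64(35.0))]
100 [(-18, np.float64(34.8)), (-6, np.float64(35.6)), (0, np.float64(35.5)), (6, np.float64(34.9)), (18, np.float64(35.1))]
```

View pics/w7c.png

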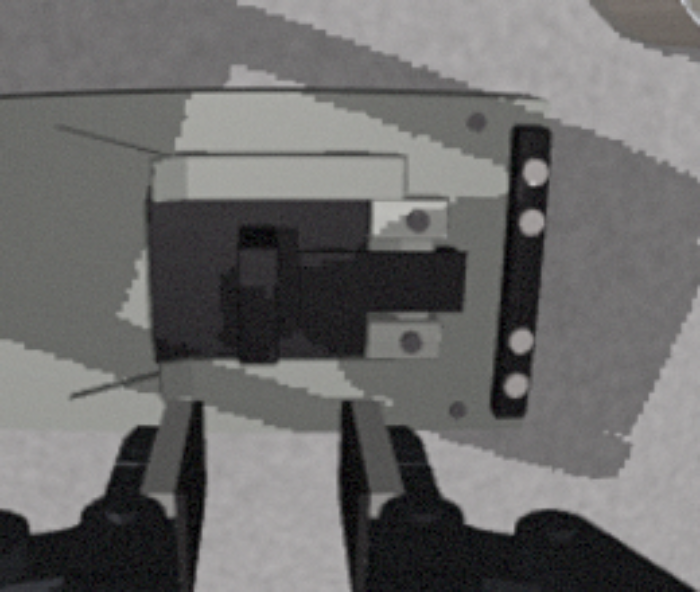

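The picture shows the cover in the tracks, its plate from (152,200) to (368,358) and against the stops. The tongue ends at (463,280), past the ledge, and the fingers are clear. Tongue height is a uniform 45 mm along its length, so it is unbent.

```bash
python3 -c "
from bench import r
print(r.sense()['qd'].round(2),r.sense()['ft_force']);print(r.hand_in())"
```

```text
[ 0.05  2.32  3.07 -0.08 -1.15  0.11] [-0.1994311  -0.17574325  0.71089342]
the job is handed in; nothing more can be done
None
```

The black cover is in the control box and looks latched. I gripped it by its rib, laid it flat on the deck tongue first, slid it in by feel and let go. The job was handed in at about 12 s; the hand-in gives no verdict.

- **Push force:** the readings, taken at the end of each short step, peaked at about 10 N on the ledge ramp. They fell to nearly nothing at the click and rose to about 5 N at the stops.
- **Final position:** the last wrist view shows the plate flat, 5 mm above the deck reading, and the rib about 31.4 mm past the deck's point. The tongue is level along its whole length (about 45 mm above the bench), so it is unbent with the barb behind the ledge. The fingers are clear, about 70 mm above the rib.

**Checks that failed or disagreed:**
- **First grasp missed:** the real finger tips sit about 40 mm above the reported TCP, so the fingers closed just above the rib. I measured the offset, went lower and gripped it.
- **Sideways check at the end:** the plate-edge estimate read about -5 mm, because the lips hide the plate's edges. The last clear reading, at the mouth of the tracks, was -0.7 mm.
- **Height on the ledge:** the cover rose about 1 mm while riding over it, then settled back flat.
- **Arm at hand-in:** it was still settling slightly (up to about 3 deg/s), well clear of everything.

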